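Set the sliding table of the marking press on its stop pin

TASK

A brass bag-plate blank lies in the jig on the sprung sliding table of the bench press. With the fingertips on the upright plate at the table's front end, push the table in under the press head against its spring until it has gone past the stop pin, then let it come back and catch on the pin, so that it stays latched under the head when you take your hand away. Only push: do not grip the plate, do not touch the stop pin or the blank, leave the blank lying in its jig and the other things on the bench where they are.

Things in the scene. Friction and masses are not known exactly. Their poses are not given: they have to be found in the camera images.
- press: Bench press, dark grey-green, bolted down. Origin: under its 370 x 180 x 24 mm base, on the centre line. Its level x axis points the way the table is pushed in (towards the column), y to the left of that, z up. Base x = -190 to 180 mm; column x = 118 to 178; head x = -30 to 176, y = +-40, from 172 up to 305 mm (lever to 410); pin bracket x = -20, y = 39 to 87, up to 110 mm.
- worktable (a joint): Travel (m) of the 215 x 128 mm aluminium sliding table (1 kg, top 58 mm above the bench) along the press's x: 0 = out (start); 0.060 = latched; 0.080 = hard rear stop. Spring: 2 N at 0, 5 N at 0.080; riding under the pin (0.02 to 0.06) adds 2 N, speed 20 N per m/s. The pin drops behind the latch block past about 0.062; let go after that it comes back and stays at 0.060, before that it returns to 0.
- push_face (a point): Centre of the front face of the upright push plate at the table's front end; the plate is 100 mm wide across the push, 16 mm thick and reaches from 46 to 106 mm above the bench (this point: 76 mm). It moves with the table; at travel 0 it lies 203 mm before the press's origin. Axes as the press: push along +x.
- stop_pin (a joint): Lift of the sprung vertical stop pin, in m: 0 = down, about 0.007 while it rides on the latch block of the table. It works by itself.
- pin_knob (a point): Top of the stop pin's dark knurled knob (20 mm across), at x = -20, y = +52 mm of the press, about 132 mm above the bench when the pin is down. Not to be touched.
- jig_seat (a point): Place of the blank's centre in the jig (a frame of four low bars, 5 mm high) on the table; axes as the press.
- blank_center (a point): Centre of the brass blank, 24 x 50 x 3 mm, lying loose in the jig with 1.5 mm of play on each side.
- hammer_grip (a point): A point on the wooden handle of a hammer (270 mm long) lying on the bench beside the press; bystander.
- block_center (a point): Centre of a dark steel bench block, 85 x 55 x 22 mm; bystander.
- tape_center (a point): Centre of a black tape measure, 66 x 36 x 62 mm, standing; bystander.
- jar_center (a point): Centre of an amber glass jar, 52 mm across, 70 mm high; bystander.

How it is judged (in metres and radians):
On the way:
1. the fingers push the table in by its front plate (value of joint worktable above 0.05 m and contact force between the fingers and worktable_c2 above 0.5 N).
At the end, for the whole second after the job is handed in: The table rests latched on its stop pin (travel 56 to 64 mm, at rest, pin down within 3 mm), the blank lies in its jig (within 6 mm of its place), and the hammer, block, tape measure and jar are within 20 mm of where they stood (value of joint worktable between 0.056 and 0.064 m and velocity of joint worktable between -0.005 and 0.005 m/s and value of joint stop_pin below 0.003 m and distance between blank_center and jig_seat below 0.006 m and distance of each of hammer_grip, block_center, tape_center, jar_center from where it was at the start of the episode below 0.02 m); the robot touches nothing.
It fails at once if the push plate is gripped (fingers press on its back) (contact force between the fingers and worktable_c3 above 1 N).
It fails at once if the stop pin is touched (contact force between any of the fingers, the arm and stop_pin above 0.5 N).
It fails at once if the blank is touched (contact force between any of the fingers, the arm and blank above 0.3 N).
It fails at once if the blank is lifted or knocked out of its jig (distance between blank_center and jig_seat above 0.012 m).
It fails at once if a bystander is moved or lifted (distance of any of hammer_grip, block_center, tape_center, jar_center from where it was at the start of the episode above 0.03 m).
It also fails if it takes over 35 s, if anything falls off the work surface, if the arm or the gripper's body presses on something with over 40 N, if the wrist force passes 120 N, or if a joint passes its speed limit or range.

ROBOT

A 6-joint arm with a two-finger parallel gripper is mounted at the origin on the work surface. World frame = base frame: x ahead of the robot, y to its left, z up, the work surface at z = 0. Lengths are in m, angles in degrees, forces in N, time in s.
With the tool pointing down it reaches from about 0.325 to 0.775 m from the base axis. Payload 5.5 kg.
Tool frame: the origin (TCP) lies at the very end of the fingers, on their centre line; the grasp point (between the pads) lies 19 mm behind it; z points along the fingers, y is the line along which they close (so a half turn about z gives the same grasp; the last joint's range is limited). The gripper opens to 85 mm and grips with 20 to 120 N. Pads are 22 mm wide; open, the fingers measure 114 mm over their backs; the gripper's body (76 mm by 85 mm) begins 54 mm behind the grasp point. The pads swing forward as they close: fully open they stand 13 mm farther back than shut.
Start: joints at [73.069, 5.22, 70.514, -0, 104.267, -3.249], TCP at [0.142, 0.583, 0.231] pointing down, gripper open.
Joint ranges: [-164.24, 164.24], [-49.07, 125.15], [9.68, 141.18], [-86.29, 266.29], [3.28, 154.24], [-151.56, 151.56]. Speed limits (degrees/s): [147.25, 147.25, 172.46, 180, 180, 180].

INTERFACE

Orientations are given as a 3x3 rotation matrix whose columns are the frame's x, y, z axes.
In Python, from cell import r gives the robot as it stands.
- The arm moves only by the tool step_arm, never from a script. Its argument "plan" is a list that holds one entry, the list of rows, each a list of 6 numbers: the shift along the tool's x, y, z in units of 250 mm (1.0 is 250 mm), then the turn, a rotation vector about the tool's x, y, z in units of 180 degrees (1.0 is 180 degrees). In form: [[[tx, ty, tz, ax, ay, az], ...]]. A call has 1 to 5 rows; each row is the pose to reach, as a shift and turn from the pose commanded when the call began, along the tool's axes at that moment, turning the shorter way round; what a row does not reach only later rows make up. A row lasts 1/12 s, in which the tool goes at most 41.7 mm and 7.16 degrees, less where a joint would pass 70% of its speed; a pose out of reach is approached as far as the arm can. A call with a number of a shift or a turn outside -1 to 1 is refused whole. A call with a gripper value outside its range is refused whole. "claw" is the closure, from 0 (fully open) to 1 (shut), set as the call begins (left out, the last holds). The fingers move at their own pace and stop on an object; "force" is the grip in N (left out, the last holds). Time passes only in rows, so rows that repeat a pose let the fingers close. It gives the time, the measured TCP pose, the force, the opening and the grip force at its end, in the units of the state.
- r.state(): the state, without advancing time (a new reading comes with each control period).
- r.camera(name): name is "scene" or "side" or "wrist"; returns a dict with "image" (420x560x3 uint8, blue, green, red), "fx", "fy", "cx", "cy" (pixels), "k1" (the pictures are not rectified: a ray, as slopes to the right and down, at radius r is drawn at 1 + k1 r^2 times it, then the intrinsics apply), "extrinsics" (4x4, takes a point from world to camera coordinates). Camera axes: x right, y up, looking along -z (the intrinsics and any distortion apply to the point x, -y, -z); pixel columns grow to the right and rows downward; lengths in m; the calibration is good to about 2 mm. A picture is of the moment at which its call begins. There is no depth.
- r.hand_in(): hands the job in; it is judged then, once.
The state is a dict: "time_s": time; "q": joint angles; "qvel": joint speeds; "joint_efforts": joint torques, N m; "eef_pos": TCP position; "eef_rot": TCP orientation; "wrist_force": force on the tool from outside, world axes, zero at the start; "torque": the same for the moment, N m; "opening": finger opening in m; "finger_force": force on a finger pad.
Only numpy, scipy, OpenCV 4.12 (cv2) and the standard library are available. Lean on these libraries where they do the work, as an engineer would, in place of code of your own. Each camera call takes 0.05 s, during which the arm holds its last target. There are 200 camera calls.

## Working session

There is one attempt and no reset: what is moved stays moved. The work goes in short steps, Python scripts to look and compute and a tool call to move; the robot and the scene stay as the last step left them, time stands still between calls to the robot, and variables do not carry over. Pictures are saved under pics/ and viewed, at most 10 in all, crops included, and the job is handed in when it is done.

Besides the shell and the picture viewer there is one more tool, called after "Request:" by a JSON object that holds its "name" and its "arguments". step_arm: Moves the arm, as the interface text tells. Its arguments: {"type":"object","properties":{"plan":{"type":"array"},"claw":{"type":"number"},"force":{"type":"number"}},"required":["plan"]}

```bash
mkdir -p pics; python3 - <<'E'
from cell import r
import cv2,pickle
d={}
for n in("scene","side"):
    c=r.camera(n);d[n]=c;cv2.imwrite(f"pics/{n}0.png",c["image"])
pickle.dump(d,open("cams0.pkl","wb"))
s=r.state();print(s["time_s"],s["eef_pos"],s["eef_rot"],s["wrist_force"])
E
```

```text
0.1 [0.14185712 0.5827294  0.23023776] [[-9.71612692e-01  2.36576639e-01 -5.20010422e-04]
 [ 2.36577192e-01  9.71611141e-01 -1.73854974e-03]
 [ 9.39476660e-05 -1.81221959e-03 -9.99998354e-01]] [-0.21324928  0.32454844 -0.75067039]
```

View pics/scene0.png

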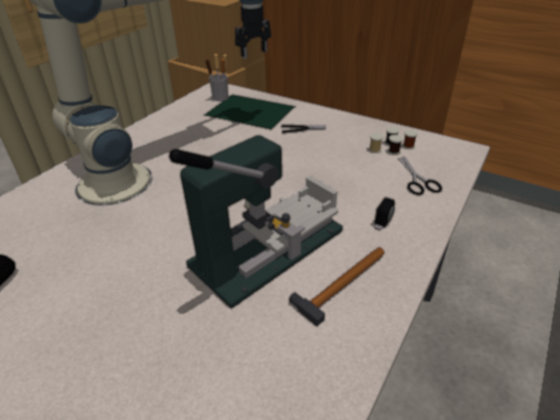

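View pics/side0.png

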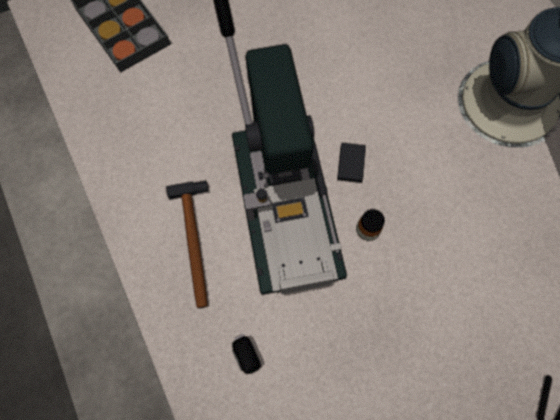

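The scene view shows the press with its column at about (210,230) and the push plate at (322,190). The side view looks from above: base front corners at about (262,292) and (345,277), knob at (262,194), hammer on the left, tape at (246,355), block and jar on the right. I'll zoom in on both for a pose fit.

```bash
python3 - <<'E'
import cv2,pickle
d=pickle.load(open("cams0.pkl","rb"))
a=d["side"]["image"][120:310,220:360];b=d["scene"]["image"][160:310,170:360]
cv2.imwrite("pics/sc.png",cv2.resize(a,None,fx=3.15,fy=3.15,interpolation=2)[:, :])
cv2.imwrite("pics/bc.png",cv2.resize(b,None,fx=4,fy=4,interpolation=2))
for n in d:print({k:v for k,v in d[n].items() if k!="image"})
E
```

```text
{'fx': 430.1325273318612, 'fy': 430.1325273318612, 'cx': 280.9600102471379, 'cy': 205.9299374557077, 'k1': -0.026125693016052623, 'extrinsics': array([[ 0.85160061,  0.52389529, -0.01761055, -0.51559539],
       [-0.31091705,  0.53187839,  0.78767758,  0.07312243],
       [ 0.42202724, -0.66531129,  0.61583594, -1.32491366],
       [ 0.        ,  0.        ,  0.        ,  1.        ]])}
{'fx': 492.32233109903024, 'fy': 492.32233109903024, 'cx': 277.2887126211011, 'cy': 210.93113185163463, 'k1': 0.0508071061812633, 'extrinsics': array([[-0.89556352,  0.44485252, -0.0084975 ,  0.53216926],
       [-0.42223603, -0.84370061,  0.33149061,  0.24922354],
       [ 0.14029509,  0.30045885,  0.94342025, -1.14490058],
       [ 0.        ,  0.        ,  0.        ,  1.        ]])}
```

View pics/sc.png

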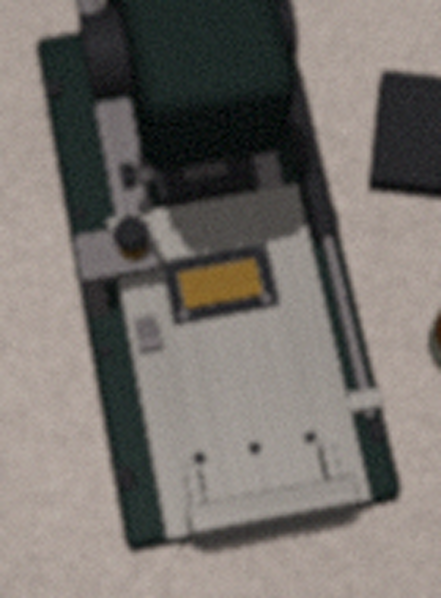

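View pics/bc.png

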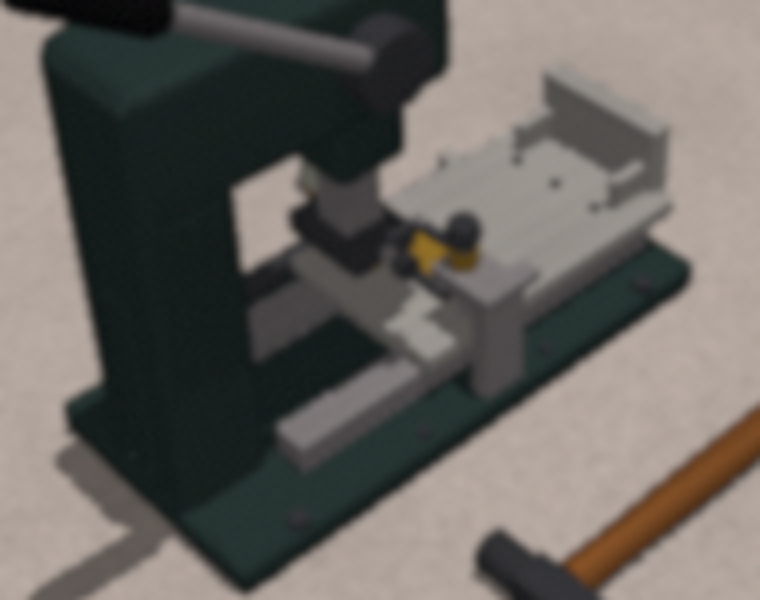

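The crops show the base corners, the push plate's top strip (side crop (190,532)–(362,503)) and the knob (131,233). Fitting the press pose from these.

```bash
cat > h.py <<'E'
import numpy as np
def proj(c,P):
    P=np.atleast_2d(P);E=c["extrinsics"];p=P@E[:3,:3].T+E[:3,3]
    u=np.stack([p[:,0]/-p[:,2],-p[:,1]/-p[:,2]],1);u=u*(1+c["k1"]*(u**2).sum(1,keepdims=True))
    return u*[c["fx"],c["fy"]]+[c["cx"],c["cy"]]
E
python3 - <<'E'
import numpy as np,pickle
from scipy.optimize import least_squares
from h import proj
d=pickle.load(open("cams0.pkl","rb"))
S=[((-190,90,18),(132,546)),((-190,-90,18),(397,495)),((180-0,90,24),None),((-203,50,106),(190,532)),((-203,-50,106),(362,503)),((-20,52,132),(131,233))]
B=[((180,90,2),(247,588)),((-190,90,20),(688,270)),((-187,50,106),(660,132)),((-187,-50,106),(545,75)),((-20,52,132),(464,222))]
S=[s for s in S if s[1]]
def W(p,m):
    c,s=np.cos(p[2]),np.sin(p[2]);m=np.array(m)/1000.
    return m@np.array([[c,-s,0],[s,c,0],[0,0,1]]).T+[p[0],p[1],0]
def f(p):
    a=proj(d["side"],W(p,[s[0] for s in S]))-(np.array([s[1] for s in S])/3.15+[220,120])
    b=proj(d["scene"],W(p,[s[0] for s in B]))-(np.array([s[1] for s in B])/4+[170,160])
    return np.r_[a.ravel(),b.ravel()]
best=min((least_squares(f,[.45,.3,y],loss="soft_l1") for y in np.arange(-3,3,.7)),key=lambda z:z.cost)
p=best.x;print(p[:2],np.degrees(p[2]));print(f(p).reshape(-1,2).round(1))
pf=W(p,[(-203,0,76)])[0];ax=np.array([np.cos(p[2]),np.sin(p[2])]);print("face",pf,"axis",ax)
from scipy.spatial.transform import Rotation as R
from cell import r
s=r.state();Rm=np.array(s["eef_rot"]);t=np.array(s["eef_pos"]);print(t)
# undistort ground pts of bystanders
for n,u in(("tape",(246,355)),("hammer end",(202,304)),("jar",(371,223)),("block",(351,162))):
    g=least_squares(lambda q:proj(d["side"],[q[0],q[1],.03])[0]-u,[.4,.3]).x
    dl=g-p[:2];print(n,g.round(3),"press frame",(dl@ax).round(3),(dl@[-ax[1],ax[0]]).round(3))
a=np.degrees(np.arctan2(Rm[1,1],Rm[0,1]));print("tool y dir",a,"push dir",np.degrees(p[2]))
E
```

```text
[ 0.56878038 -0.01114451] -105.57985948703347
[[-2.1  1.6]
 [ 1.6  0.9]
 [ 0.3  0.6]
 [-0.8 -0.4]
 [-0.4 -1.1]
 [-0.7  3. ]
 [ 2.  -1.4]
 [-1.5  0.2]
 [-1.1 -1.5]
 [-0.4 -0.7]]
face [0.62330238 0.18439667 0.076     ] axis [-0.26858123 -0.96325704]
[0.14185712 0.5827294  0.23023776]
tape [0.779 0.24 ] press frame -0.299 0.135
hammer end [0.816 0.115] press frame -0.188 0.204
jar [0.436 0.118] press frame -0.089 -0.162
block [ 0.406 -0.021] press frame 0.053 -0.155
tool y dir 76.31539859329068 push dir -105.57985948703347
```

Request:
{"name": "step_arm", "arguments": {"plan": [[[-0.15,-0.057,0,0,0,0],[-0.3,-0.114,0,0,0,0],[-0.45,-0.171,0,0,0,0],[-0.6,-0.228,0,0,0,0],[-0.75,-0.285,0,0,0,0]]], "claw": 1, "force": 20}}

```text
time_s: 0.52
eef_pos: [0.3083, 0.4681, 0.2308]
eef_rot: [[-0.972, 0.236, -0.0], [0.236, 0.972, -0.001], [0.0, -0.001, -1.0]]
wrist_force: [0.2, 0.5, -1.3]
opening: 0.0254
finger_force: 0.0
```

Request:
{"name": "step_arm", "arguments": {"plan": [[[-0.15,-0.057,0,0,0,0],[-0.3,-0.114,0,0,0,0],[-0.45,-0.171,0,0,0,0],[-0.6,-0.228,0,0,0,0],[-0.75,-0.285,0,0,0,0]]]}}

```text
time_s: 0.93
eef_pos: [0.4738, 0.3543, 0.2308]
eef_rot: [[-0.972, 0.237, -0.001], [0.237, 0.972, -0.0], [0.001, -0.0, -1.0]]
wrist_force: [-0.4, 0.2, 0.1]
opening: -0.0001
finger_force: 0.0
```

Request:
{"name": "step_arm", "arguments": {"plan": [[[-0.15,-0.057,0,0,0,0],[-0.3,-0.114,0,0,0,0],[-0.45,-0.171,0,0,0,0],[-0.6,-0.228,0,0,0,0.01],[-0.75,-0.285,0,0,0,0.01]]]}}

```text
time_s: 1.35
eef_pos: [0.6392, 0.2407, 0.2306]
eef_rot: [[-0.963, 0.269, -0.001], [0.269, 0.963, -0.0], [0.001, -0.0, -1.0]]
wrist_force: [0.0, 0.0, 0.5]
opening: -0.0003
finger_force: 0.0
```

Request:
{"name": "step_arm", "arguments": {"plan": [[[0,0,0.15,0,0,0],[0,0,0.3,0,0,0],[0,0,0.45,0,0,0],[0,0,0.55,0,0,0],[0,0,0.61,0,0,0]]]}}

```text
time_s: 1.77
eef_pos: [0.6356, 0.2413, 0.0725]
eef_rot: [[-0.964, 0.267, -0.008], [0.267, 0.964, -0.003], [0.007, -0.005, -1.0]]
wrist_force: [-0.1, 0.3, -0.2]
opening: 0.0001
finger_force: 0.0
```

```bash
python3 - <<'E'
from cell import r
import cv2
a=r.camera("side")["image"][120:310,220:400];b=r.camera("scene")["image"][110:310,170:400]
a=cv2.resize(a,(379,400),interpolation=2);b=cv2.resize(b,(420,365),interpolation=2)
b=cv2.copyMakeBorder(b,0,35,0,0,0);cv2.imwrite("pics/c1.png",cv2.hconcat([a,b]))
s=r.state();print(s["eef_pos"],s["wrist_force"])
E
```

```text
[0.63541489 0.24133259 0.07302907] [ 0.05928319 -0.31456206  1.26146053]
```

View pics/c1.png

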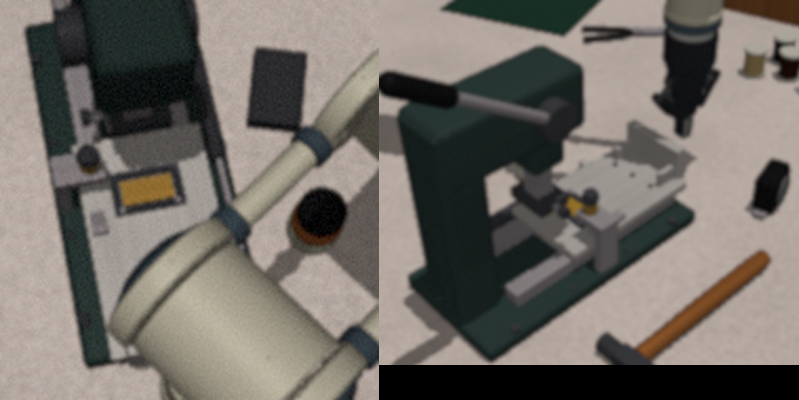

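The fingertips hang in front of the push plate, centred, but the knuckles flare just above plate height. I'll raise the tool 12 mm so they clear the top edge, then approach.

Request:
{"name": "step_arm", "arguments": {"plan": [[[0,-0.03,-0.048,0,0,0],[0,-0.06,-0.048,0,0,0],[0,-0.09,-0.048,0,0,0],[0,-0.12,-0.048,0,0,0],[0,-0.14,-0.048,0,0,0]]]}}

```text
time_s: 2.28
eef_pos: [0.6289, 0.2073, 0.0925]
eef_rot: [[-0.964, 0.268, 0.002], [0.268, 0.964, 0.0], [-0.002, 0.001, -1.0]]
wrist_force: [0.0, -0.4, 0.3]
opening: 0.0001
finger_force: 0.0
```

Request:
{"name": "step_arm", "arguments": {"plan": [[[0,-0.012,0,0,0,0],[0,-0.024,0,0,0,0],[0,-0.036,0,0,0,0],[0,-0.048,0,0,0,0],[0,-0.06,0,0,0,0]]]}}

```text
time_s: 2.7
eef_pos: [0.6246, 0.1946, 0.0906]
eef_rot: [[-0.964, 0.266, 0.0], [0.266, 0.964, 0.001], [0.0, 0.001, -1.0]]
wrist_force: [1.9, 3.3, -0.9]
opening: 0.0001
finger_force: 1.6
```

Request:
{"name": "step_arm", "arguments": {"plan": [[[0,-0.04,0.008,0,0,0],[0,-0.08,0.016,0,0,0],[0,-0.12,0.016,0,0,0],[0,-0.16,0.016,0,0,0],[0,-0.2,0.016,0,0,0]]]}}

```text
time_s: 3.12
eef_pos: [0.6122, 0.1486, 0.088]
eef_rot: [[-0.964, 0.265, 0.004], [0.265, 0.964, 0.006], [-0.002, 0.007, -1.0]]
wrist_force: [2.4, 5.2, 1.3]
opening: 0.0
finger_force: 2.1
```

Request:
{"name": "step_arm", "arguments": {"plan": [[[0,-0.02,0,0,0,0],[0,-0.032,0,0,0,0],[0,-0.044,0,0,0,0],[0,-0.044,0,0,0,0],[0,-0.044,0,0,0,0]]]}}

```text
time_s: 3.53
eef_pos: [0.6087, 0.1357, 0.0875]
eef_rot: [[-0.964, 0.267, 0.001], [0.267, 0.964, 0.001], [-0.001, 0.001, -1.0]]
wrist_force: [0.0, 3.9, 3.3]
opening: 0.0003
finger_force: 2.1
```

```bash
python3 - <<'E'
from cell import r
import cv2
a=r.camera("side")["image"][120:310,220:400];b=r.camera("scene")["image"][150:290,190:380]
a=cv2.resize(a,(284,300),interpolation=2);b=cv2.resize(b,(407,300),interpolation=2)
cv2.imwrite("pics/c2.png",cv2.hconcat([a,b]))
s=r.state();print(s["eef_pos"],s["wrist_force"])
E
```

```text
[0.60861912 0.13574125 0.08727618] [1.04730986 3.60918087 3.27997348]
```

View pics/c2.png

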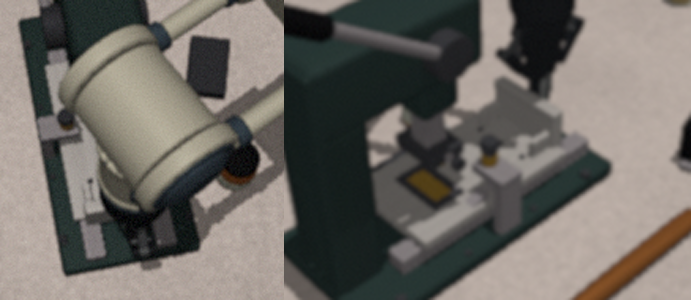

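The table is in under the head with the blank in its jig. The force has dropped, so the pin has probably passed. I'll push about 5 mm further for margin, then back off gently.

Request:
{"name": "step_arm", "arguments": {"plan": [[[0,-0.01,0,0,0,0],[0,-0.02,0,0,0,0],[0,-0.022,0,0,0,0],[0,-0.022,0,0,0,0],[0,-0.022,0,0,0,0]]]}}

```text
time_s: 4.05
eef_pos: [0.607, 0.1302, 0.087]
eef_rot: [[-0.964, 0.267, 0.001], [0.267, 0.964, 0.0], [-0.001, 0.0, -1.0]]
wrist_force: [1.9, 4.4, 4.2]
opening: 0.0
finger_force: 2.4
```

Request:
{"name": "step_arm", "arguments": {"plan": [[[0,0.012,0,0,0,0],[0,0.024,0,0,0,0],[0,0.036,0,0,0,0],[0,0.048,0,0,0,0],[0,0.06,0,0,0,0]]]}}

```text
time_s: 4.47
eef_pos: [0.6102, 0.144, 0.0857]
eef_rot: [[-0.964, 0.267, -0.003], [0.267, 0.964, -0.002], [0.002, -0.002, -1.0]]
wrist_force: [-0.1, 0.7, -0.0]
opening: 0.0
finger_force: 0.0
```

Force is gone, so the table is caught. I'll back off further, rise and look.

Request:
{"name": "step_arm", "arguments": {"plan": [[[0,0.04,0,0,0,0],[0,0.08,0,0,0,0],[0,0.14,0,0,0,0],[0,0.2,0,0,0,0],[0,0.26,0,0,0,0]]]}}

```text
time_s: 4.88
eef_pos: [0.6284, 0.2089, 0.0866]
eef_rot: [[-0.964, 0.267, -0.0], [0.267, 0.964, 0.0], [0.0, 0.0, -1.0]]
wrist_force: [0.1, -0.6, 0.3]
opening: 0.0001
finger_force: 0.0
```

Request:
{"name": "step_arm", "arguments": {"plan": [[[0,0.1,-0.1,0,0,0],[0,0.2,-0.2,0,0,0],[0,0.3,-0.3,0,0,0],[0,0.4,-0.4,0,0,0],[0,0.4,-0.4,0,0,0]]]}}

```text
time_s: 5.3
eef_pos: [0.6561, 0.3101, 0.193]
eef_rot: [[-0.965, 0.262, 0.008], [0.262, 0.965, 0.006], [-0.007, 0.008, -1.0]]
wrist_force: [0.6, 0.4, 1.7]
opening: 0.0001
finger_force: 0.0
```

```bash
python3 - <<'E'
from cell import r
import cv2
a=r.camera("side")["image"][120:370,160:400];b=r.camera("scene")["image"][150:290,190:380]
a=cv2.resize(a,(384,400),interpolation=2);b=cv2.resize(b,(407,300),interpolation=2)
cv2.imwrite("pics/c3.png",cv2.hconcat([a,cv2.copyMakeBorder(b,0,100,0,0,0)]))
s=r.state();print(s["eef_pos"],s["wrist_force"])
E
```

```text
[0.65514936 0.30583292 0.18767713] [0.54668192 0.21446915 0.29638092]
```

View pics/c3.png

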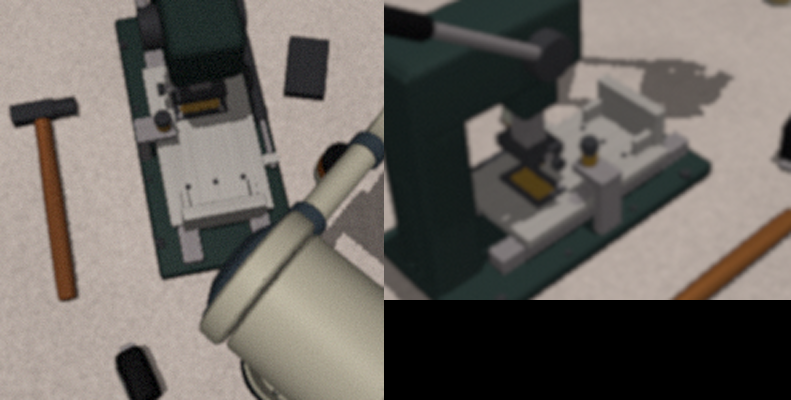

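The side view shows the table held in: its plate at (222,208) sits well behind the base front edge at (200,270). The blank is in its jig under the head, and the hammer, block, tape and jar look undisturbed. The arm is clear, so I'm handing in.

```bash
python3 -c "
from cell import r
print(r.hand_in())"
```

```text
the job is handed in; nothing more can be done
None
```

I pushed the table in past the stop pin and it came back and held. In the last picture it stays in under the head with the blank in its jig and the bystanders looking undisturbed. The job is handed in; no verdict was returned.

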